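# Snap the dicing grid into the dicer with its pusher

### The arm

A 6-joint arm with a two-finger parallel gripper is mounted at the origin on a cart in front of the work surface, level with it; the furniture and walls round the work are solid. World frame = base frame: x ahead of the robot, y to its left, z up, the work surface at z = 0. Lengths are in m, angles in rad, forces in N, time in s.
With the tool pointing down it reaches from about 0.3 to 0.775 m from the base axis. Payload 14.6 kg.
Tool frame: the origin (TCP) lies midway between the tips of the shut fingers; the grasp point (between the pads) lies 19 mm behind it (ctrl.hold_point_z is the distance from the TCP to the grasp point, in m); z points along the fingers, y is the line along which they close (so a half turn about z gives the same grasp; the last joint's range is limited). The gripper opens to 94 mm and grips with 3 to 60 N. Pads are 16 mm wide; open, the fingers measure 119 mm over their backs; the gripper's body (75 mm by 177 mm) begins 78 mm behind the grasp point.
Start: joints at [1.118, 0.3, 1.521, -0, 1.321, -0.067], TCP at [0.207, 0.51, 0.177] pointing down, gripper open.
Joint ranges: [-3.03, 3.03], [-0.79, 2.21], [0.23, 2.52], [-1.04, 4.18], [0, 3.07], [-2.55, 2.55]. Speed limits (rad/s): [2.22, 2.22, 2.57, 3.14, 3.14, 3.14].

### API

Orientations are given as a 3x3 rotation matrix whose columns are the frame's x, y, z axes.
In Python, from plant import ctrl gives the robot as it stands.
- The arm moves only by the shell command python3 -m crank 'ROWS' [FORCE]. ROWS is JSON, a list that holds one entry, the list of rows, each a list of 7 numbers: the shift along the tool's x, y, z in mm, then the turn, a rotation vector about the tool's x, y, z in rad, then the opening, from 0 (shut) to 1 (fully open). In form: [[[x, y, z, wx, wy, wz, grip], ...]]. A call has exactly 10 rows; each row is the pose to reach, as a shift and turn from the pose commanded when the call began, along the tool's axes at that moment; what a row does not reach only later rows make up. A row lasts 1/8 s, in which the tool goes at most 62.5 mm and 10.7 degrees, less where a joint would pass 70% of its speed; a pose out of reach is approached as far as the arm can. A call with a gripper value outside its range is refused whole. The fingers move at their own pace and stop on an object; FORCE is the grip in N (left out, the last holds). Time passes only in rows, so rows that repeat a pose let the fingers close, or fill a call up. It gives the time, the measured TCP pose, the force, the opening and the grip force at its end, in the units of the state.
- ctrl.observe(): the state, without advancing time (a new reading comes with each control period).
- ctrl.camera(name): name is "scene" or "side" or "wrist"; returns the picture (420x560x3 uint8, red, green, blue); there is no depth.
- ctrl.camera_info(name): a dict with "K" (3x3 intrinsics, pixels), "cam_to_world" (4x4, takes a point from camera to world coordinates); the wrist camera has in their place "mount" (4x4, takes a point from camera to tool coordinates, whose origin is the TCP and whose axes are the flange's). Camera axes: x right, y down, z forward; pixel columns grow to the right and rows downward; lengths in m; the calibration is good to about 2 mm. A picture is of the moment at which its call begins: read the wrist's pose just before it. camera_info takes no time and is no camera call.
- ctrl.sign_off(): hands the job in; it is judged then, once.
The state is a dict: "t": time; "joint_positions": joint angles; "joint_vel": joint speeds; "joint_efforts": joint torques, N m; "position": TCP position; "tcp_rot": TCP orientation; "contact_force": force on the tool from outside, world axes, zero at the start; "wrist_torque": the same for the moment, N m; "grip_width": opening from 0.0 (shut) to 1.0 (fully open); "grasp_force": force on a finger pad.
Only numpy, scipy, OpenCV 4.12 (cv2) and the standard library are available. Lean on these libraries where they do the work, as an engineer would, in place of code of your own. Each camera call takes 0.05 s, during which the arm holds its last target. There are 200 camera calls.

### The job

Fit the dicing grid (the insert with many small cells, not the coarse one) to the vegetable dicer: lay it level, flange down, in the mouth of the deck's recess so that it rests on the two spring catches, and let go of it. Its blades are sharp, so do not press it in with the gripper: take the pusher by its handle, set its sole on the grid's rim and press straight down until both catches have snapped over the flange and the grid is fully home against the ledge, never pushing harder than 20 N or the catches crack. Then stand the pusher upright on the table, clear of the dicer, and leave the coarse grid and the other things where they are.

Things in the scene. Friction and masses are not known exactly. Their poses are not given: they have to be found in the camera images.
- dicer: Dicer, fixed: steel pan with a white plastic deck 124 (x) x 204 (y) mm on top. Origin under the pan's centre, 0 to 8 mm above the table (screw legs); x across, y along, z up. Deck top z = 74 mm; guides with sloping tops up to z = 84 mm round the recess's corners (beside it at |y| 28 to 44 mm, at its ends at |x| 17 to 29 mm); between them its long sides are free for fingers.
- recess (a point): Centre of the recess in the deck, at the height of its ledge (64 mm above the dicer's origin). Recess 63 (x) x 99 (y) mm, 10 mm deep; the level ledge runs round its floor, the middle is open into the pan. At the middle of each y end stands a spring catch. Axes as the dicer's.
- catch_a (a joint): Spring catch at the recess's +y end: plastic arm 22 mm wide, hinged 14 mm below the ledge; its barb juts 4.5 mm inward 8.5 to 18 mm above the ledge, flat below, sloping above. 0 rad upright; grows as it is forced outward (to about 0.13 while the flange passes); springs back near 0 when snapped over the flange.
- catch_b (a joint): The same catch at the -y end, same values. A grid laid in the mouth rests on both barbs, its underside 7 to 10 mm above the ledge. Pressing it down, the force climbs to about 6 to 11 N in all, falls off, and 1 to 2 mm from the ledge both catches snap over the flange; the ledge is a hard stop.
- dice_grid: Dicing grid, loose, 90 g: grey plastic frame, 4 x 7 cells of 11 mm between steel blades. Origin under its centre, x across, y along, z up. Flange at the bottom 60 (x) x 96 (y) x 8 mm, ends bevelled below; rim above it 52 x 84 mm outside, 4 mm thick, top 30 mm over the underside, blades lower. Grip the rim across 52 mm. Fits with its y along the dicer's, either way round.
- grid_end_a (a point): Middle of the dicing grid's +y end, on its underside, 44 mm from its centre.
- grid_end_b (a point): Middle of the dicing grid's -y end, on its underside, 44 mm from its centre.
- pusher: Pusher, loose, 180 g, white plastic, upright: hollow sole 58 (x) x 90 (y) mm, 18 mm high, whose 8 mm wide edge bears on the grid's rim, long side on long side; above it a handle 24 mm thick (x), 48 mm wide (y), from 23 to 70 mm over the underside, then a cap 30 x 54 mm up to 79 mm. Origin under the sole's centre, z up. Grip the handle across 24 mm.
- stick_grid: Coarse grid, loose, to be left alone: frame, size and origin as the dicing grid's, but only 2 x 3 large cells (22 x 25 mm).
- sample_jar: Small glass jar with a dark lid, 50 mm across, 56 mm high, bystander. Origin under its centre.
- timer: Wind-up kitchen timer, 62 mm across, 50 mm high, bystander. Origin under its centre.
- scoop: White measuring scoop, 109 x 48 x 26 mm, bystander. Origin under its centre.
Things that resemble listed ones, but are neither listed nor needed, are in the scene too. What is shaped like the dice_grid but green is not meant.

How it is judged:
By the outcome, as a careful person would: the job done as asked, in the order asked, and still so for the second after the job is handed in, with the robot touching nothing.
It also fails if it takes over 67 s, if anything falls off the work surface, if the arm or the gripper's body presses on something with over 40 N, if the wrist force passes 120 N, or if a joint passes its speed limit or range.

## Working session

There is one attempt and no reset: what is moved stays moved. The work goes in short steps, Python scripts to look and compute and a shell command to move; the robot and the scene stay as the last step left them, time stands still between calls to the robot, and variables do not carry over. Pictures are saved under pics/ and viewed, at most 10 in all, crops included, and the job is handed in when it is done.

```bash
mkdir -p pics; ls
python3 - <<'E'
from plant import ctrl
import cv2,numpy as np
np.set_printoptions(precision=4,suppress=True)
s=ctrl.observe();print(s['t'],s['position'],s['tcp_rot'],s['grip_width'])
ims=[]
for n in("scene","side","wrist"):
    im=ctrl.camera(n)[:,:,::-1];cv2.imwrite(f'pics/{n}0.png',im);i=ctrl.camera_info(n);print(n,i)
E
```

```text
pics
0.0 [0.2069 0.5093 0.1769] [[-0.9265  0.3763 -0.0005]
 [ 0.3763  0.9265 -0.001 ]
 [ 0.0001 -0.0011 -1.    ]] 0.9978504697044039
scene {'K': array([[430.8602,   0.    , 279.1034],
       [  0.    , 430.8602, 208.823 ],
       [  0.    ,   0.    ,   1.    ]]), 'cam_to_world': array([[ 0.4799, -0.6181,  0.6226, -0.4961],
       [-0.8771, -0.3538,  0.3248, -0.2977],
       [ 0.0195, -0.702 , -0.7119,  1.1831],
       [ 0.    ,  0.    ,  0.    ,  1.    ]])}
side {'K': array([[421.2589,   0.    , 271.1632],
       [  0.    , 421.2589, 215.2405],
       [  0.    ,   0.    ,   1.    ]]), 'cam_to_world': array([[-0.9504, -0.1639,  0.2642,  0.1116],
       [-0.3108,  0.4741, -0.8238,  1.4125],
       [ 0.0097, -0.8651, -0.5015,  0.7923],
       [ 0.    ,  0.    ,  0.    ,  1.    ]])}
wrist {'K': array([[332.5904,   0.    , 276.4666],
       [  0.    , 332.5904, 207.2765],
       [  0.    ,   0.    ,   1.    ]]), 'mount': array([[-0.0003, -0.9738, -0.2273,  0.066 ],
       [ 1.    , -0.0003, -0.0002,  0.0001],
       [ 0.0001, -0.2273,  0.9738, -0.2074],
       [ 0.    ,  0.    ,  0.    ,  1.    ]])}
```

View pics/scene0.png

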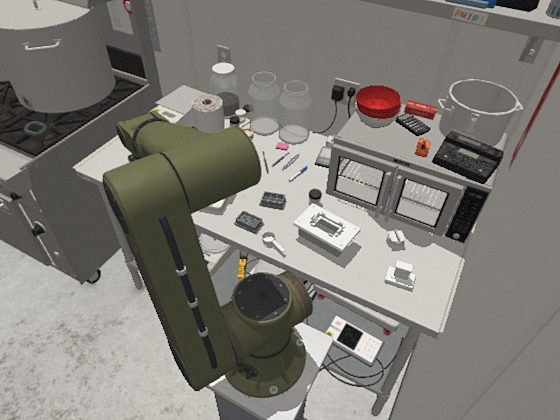

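View pics/side0.png

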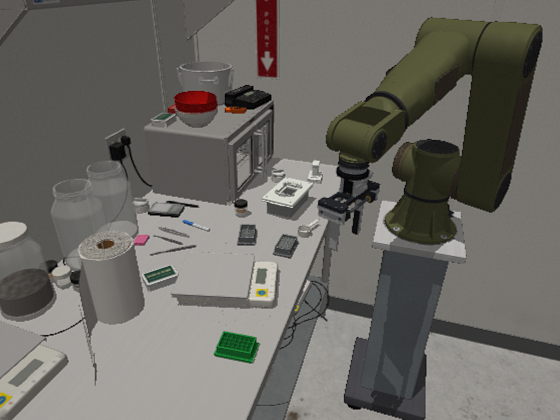

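The scene view shows two grey grids at (272,200) and (249,221), which appear in the side view at (247,235) and (286,246). The dicer is at (327,228), the pusher at (402,275), the scoop at (272,243), the jar at (315,197) and the timer at (397,237). The green grid, side (237,346), is a decoy. I'll enlarge both grey candidates, plus the dicer and pusher.

Run:
```python
import cv2,numpy as np
a=cv2.imread('pics/scene0.png');b=cv2.imread('pics/side0.png')
r=lambda im,x,y,w,h,W,H:cv2.resize(im[y:y+h,x:x+w],(W,H),interpolation=cv2.INTER_CUBIC)
top=np.hstack([r(a,230,180,65,50,390,300),r(b,232,212,68,52,390,300)])
bot=np.hstack([r(a,285,190,140,105,390,292),r(b,255,150,80,60,390,292)])
cv2.imwrite('pics/crop1.png',np.vstack([top,bot]))
```

```text
(no output)
```

View pics/crop1.png

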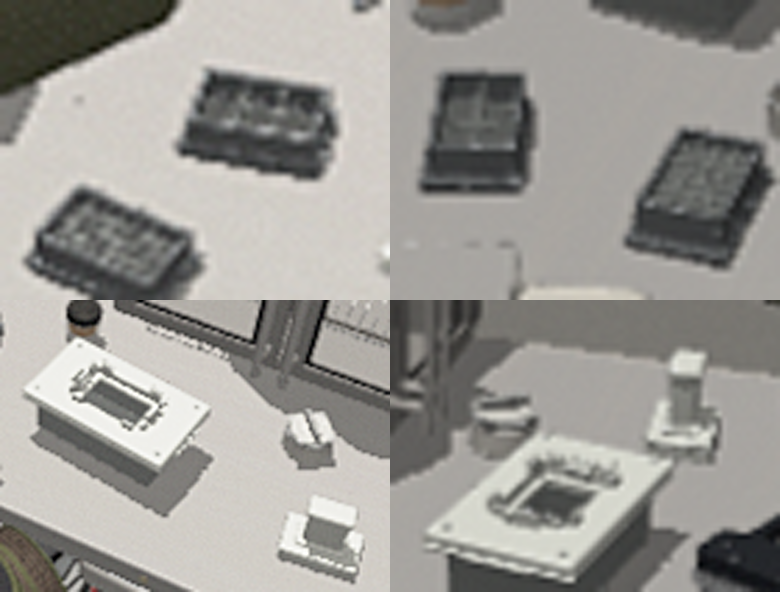

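The fine-celled grid is the lower-left one in the scene view, (249,221), which is (286,246) in the side view. The other, scene (272,200), shows a few large cells and a centre bar, so it is the coarse one. Next I'll compute positions.

```bash
cat > h.py <<'E'
import numpy as np,cv2
from plant import ctrl
np.set_printoptions(precision=4,suppress=True)
def pose(name,s=None):
    i=ctrl.camera_info(name)
    if name!='wrist': return i['K'],i['cam_to_world']
    T=np.eye(4);T[:3,:3]=s['tcp_rot'];T[:3,3]=s['position'];return i['K'],T@i['mount']
def ray(px,K,T):
    d=T[:3,:3]@np.linalg.solve(K,[px[0],px[1],1]);return T[:3,3],d/np.linalg.norm(d)
def onplane(px,z,K,T):
    o,d=ray(px,K,T);return o+d*(z-o[2])/d[2]
def tri(p1,c1,p2,c2):
    o,d=ray(p1,*c1);q,e=ray(p2,*c2)
    t=np.linalg.lstsq(np.c_[d,-e],q-o,rcond=None)[0];a,b=o+t[0]*d,q+t[1]*e
    return (a+b)/2,np.linalg.norm(a-b)
E
python3 - <<'E'
from h import *
S=pose('scene');D=pose('side')
dsc=np.array([(292.9,222.3),(311.9,204.4),(361.5,229.5),(343.1,250.3)]);dsd=np.array([(262.2,199.3),(286.8,177.1),(313.5,182.8),(292.3,206.4)])
for n,c,C in(('sc',dsc,S),('sd',dsd,D)):
    P=np.array([onplane(p,.078,*C) for p in c]);print(n,P.mean(0),np.linalg.norm(P-np.roll(P,-1,0),axis=1),np.degrees(np.arctan2(*(np.roll(P,-1,0)-P).T[1::-1])))
print('deck tri',tri(dsc.mean(0),S,dsd.mean(0),D))
print('grid',tri((249.2,218.7),S,(286.4,243),D),onplane((249.2,218.7),.03,*S),onplane((286.4,243),.03,*D))
g=np.array([(295,130),(372,150),(332,222),(250,208)])/5.735+[232,212]
P=np.array([onplane(p,.03,*D) for p in g]);print(P.mean(0),np.linalg.norm(P-np.roll(P,-1,0),axis=1),np.degrees(np.arctan2(*(np.roll(P,-1,0)-P).T[1::-1])))
print('pusher',tri((404.2,265.4),S,(316.1,161.9),D),onplane((404.2,265.4),.079,*S),onplane((316.1,161.9),.079,*D))
print('coarse',onplane((272,199),.03,*S),'scoop',onplane((272,243),.01,*S),'jar',onplane((315,190),.056,*S),'timer',onplane((397,235),.045,*S))
E
```

```text
sc [0.4791 0.0219 0.078 ] [0.115  0.2042 0.1189 0.2043] [ -9.6575 -97.2632 170.4779  81.6637]
sd [0.4812 0.0427 0.078 ] [0.2139 0.1145 0.2129 0.1183] [-98.2909 171.9406  82.7375  -7.5515]
deck tri (array([0.4883, 0.023 , 0.065 ]), np.float64(0.0008398845866209951))
grid (array([0.4159, 0.3025, 0.023 ]), np.float64(0.004515562951004796)) [0.4131 0.2992 0.03  ] [0.4108 0.3148 0.03  ]
[0.4108 0.3135 0.03  ] [0.0484 0.077  0.0468 0.0847] [172.9248  88.506    2.1199 -90.4698]
pusher (array([ 0.4473, -0.265 ,  0.077 ]), np.float64(0.0003962853004011347)) [ 0.4453 -0.265   0.079 ] [ 0.4466 -0.2605  0.079 ]
coarse [0.5453 0.2775 0.03  ] scoop [0.368  0.1777 0.01  ] jar [0.6475 0.1454 0.056 ] timer [ 0.5921 -0.2016  0.045 ]
```

```bash
python3 -m crank '[[[-40,-16,0,0,0,0.17,1],[-80,-33,0,0,0,0.34,1],[-120,-50,10,0,0,0.51,1],[-160,-66,20,0,0,0.68,1],[-200,-83,30,0,0,0.85,1],[-240,-100,40,0,0,1.02,1],[-268,-112,47,0,0,1.19,1],[-268,-112,47,0,0,1.19,1],[-268,-112,47,0,0,1.19,1],[-268,-112,47,0,0,1.19,1]]]' 15
python3 - <<'E'
from h import *
s=ctrl.observe();im=ctrl.camera('wrist')[:,:,::-1];cv2.imwrite('pics/w1.png',im);K,T=pose('wrist',s)
print(s['position'],s['tcp_rot'],s['joint_positions'])
np.savez('w1.npz',K=K,T=T)
E
```

```text
t: 1.4
position: [0.4126, 0.3057, 0.1307]
tcp_rot: [[0.002, 1.0, 0.0], [1.0, -0.002, 0.0], [0.0, 0.0, -1.0]]
contact_force: [0.9, 0.4, 0.9]
grip_width: 0.999
grasp_force: 0.0
[0.4126 0.3057 0.1307] [[ 0.0024  1.      0.0003]
 [ 1.     -0.0024  0.0003]
 [ 0.0003  0.0003 -1.    ]] [0.5663 0.2633 1.6812 0.0001 1.1967 0.5686]
```

View pics/w1.png

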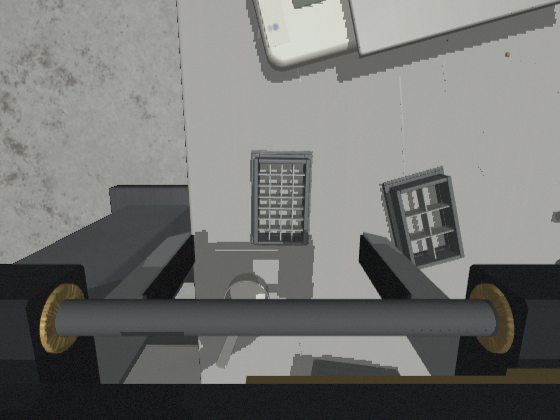

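The wrist view confirms it: the 4x7 fine grid is at about (282,198), nearly straight. The coarse 2x3 one is at (424,219).

```bash
python3 - <<'E'
from h import *
z=np.load('w1.npz');K,T=z['K'],z['T']
im=cv2.imread('pics/w1.png');g=cv2.cvtColor(im,6)
print(g[198,240:325]);print(g[140:165,282]);print(g[230:256,300])
m=(g[140:262,235:330]<110).astype('uint8')
m=cv2.morphologyEx(m,cv2.MORPH_CLOSE,np.ones((9,9)))
for r in range(155,240,8):
    c=np.flatnonzero(m[r-140])+235;print(r,c.min(),c.max(),end='; ')
for p in [(254,157),(308,157),(309,243),(255,243)]: print(onplane(p,.03,K,T))
for p in [(251,151),(312,151)]: print(onplane(p,.008,K,T))
E
python3 - <<'E'
import cv2
im=cv2.imread('pics/w1.png');cv2.imwrite('pics/w1c.png',cv2.resize(im[140:256,235:330],None,fx=5,fy=5,interpolation=cv2.INTER_NEAREST))
E
```

```text
[165 167 165 165 165 167 166 166 167 168 165  90  75  75  96 111 114 101
  46  58 103 105 103 103 103 106 103 104 104 120 108 101 105 104 117 116
 116 115 115 115 118 136 115 114 117 117 115 116 115 117 129 119 139 137
 129 130 129 130 127 130 131 129  89  72  58 103 110 110 101 113 125 166
 166 165 166 166 165 166 168 166 167 165 166 166 167]
[165 166 165 166 165 166 167 166 166 164 160 131 119 111  95 120 115  90
  58  88 125 118 109  91 123]
[153 115  96  59  48  55  44  47  46  47  47  51  60  75  70  78 103 104
 105 102 104 103 103 103 103 102]
155 251 310; 163 250 310; 171 250 309; 179 250 309; 187 252 309; 195 252 308; 203 251 308; 211 251 308; 219 251 308; 227 251 308; 235 250 311; [0.3916 0.347  0.03  ]
[0.4412 0.3469 0.03  ]
[0.4437 0.2637 0.03  ]
[0.391  0.2638 0.03  ]
[0.3872 0.3511 0.008 ]
[0.447 0.351 0.008]
```

View pics/w1c.png

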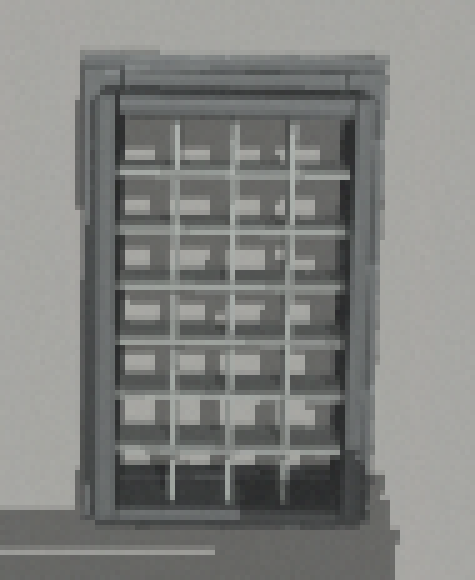

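The dicing grid's rim centre is at (281.7,201.2) px, world (0.417,0.304), with yaw about -1°. I'll descend and grip.

```bash
python3 -m crank '[[[-1,4.5,35,0,0,0.02,1],[-1,4.5,70,0,0,0.02,1],[-1,4.5,100,0,0,0.02,1],[-1,4.5,119,0,0,0.02,1],[-1,4.5,119,0,0,0.02,1],[-1,4.5,119,0,0,0.02,0.4],[-1,4.5,119,0,0,0.02,0.4],[-1,4.5,119,0,0,0.02,0.4],[-1,4.5,119,0,0,0.02,0.4],[-1,4.5,119,0,0,0.02,0.4]]]' 20
```

```text
t: 2.7
position: [0.4176, 0.3039, 0.0115]
tcp_rot: [[0.025, 1.0, 0.0], [1.0, -0.025, 0.0], [0.0, 0.0, -1.0]]
contact_force: [0.0, -0.0, -0.2]
grip_width: 0.508
grasp_force: 0.0
```

Run:
```python
from h import *
s=ctrl.observe();im=ctrl.camera('wrist')[:,:,::-1];cv2.imwrite('pics/w2.png',im)
s=ctrl.observe();print(s['grip_width'],s['grasp_force'])
```

```text
0.45752668819043707 0.0
```

View pics/w2.png

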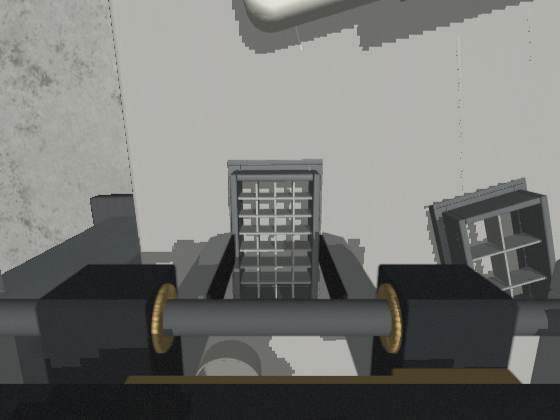

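The fingers straddle the rim and are still closing; the grid is centred at (275,235). I'll finish closing, then lift.

```bash
python3 -m crank '[[[0,0,0,0,0,0,0],[0,0,0,0,0,0,0],[0,0,0,0,0,0,0],[0,0,0,0,0,0,0],[0,0,0,0,0,0,0],[0,0,-10,0,0,0,0],[0,0,-40,0,0,0,0],[0,0,-80,0,0,0,0],[0,0,-120,0,0,0,0],[0,0,-145,0,0,0,0]]]' 20
```

```text
t: 4.0
position: [0.418, 0.3041, 0.1592]
tcp_rot: [[0.025, 1.0, 0.002], [1.0, -0.025, 0.001], [0.001, 0.002, -1.0]]
contact_force: [0.2, -0.1, -0.5]
grip_width: 0.01
grasp_force: 0.0
```

Run:
```python
from h import *
s=ctrl.observe();im=ctrl.camera('wrist')[:,:,::-1];sd=ctrl.camera('side')[:,:,::-1];K,T=pose('wrist',s)
np.savez('w3.npz',K=K,T=T,pos=s['position'],R=s['tcp_rot']);cv2.imwrite('pics/w3.png',im)
cv2.imwrite('pics/side3.png',sd)
c=cv2.resize(sd[170:290,220:340],(420,420),interpolation=2)
print(s['position'],s['grip_width'],s['grasp_force'])
cv2.imwrite('pics/c3.png',np.hstack([im[:,:380],c]))
```

```text
[0.418  0.3041 0.1592] 0.010209975434922552 0.0
```

View pics/c3.png

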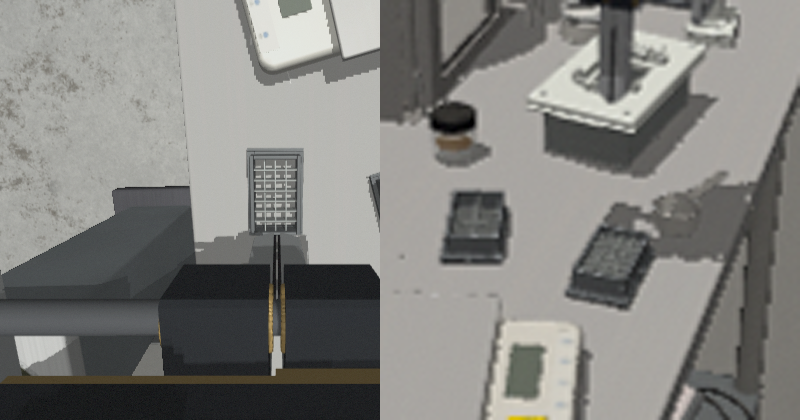

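Run:
```python
from h import *
print('hp',ctrl.hold_point_z)
z=np.load('w3.npz');K,T=pose('side')
for dz in(0,.01,.02,.03,.04):
    p=np.linalg.inv(T)@[*(z['pos']+[0,0,dz]),1];q=K@p[:3];print(dz,q[:2]/q[2])
g=cv2.cvtColor(cv2.imread('pics/side3.png'),6);print(g[185:206,278:296])
w=cv2.cvtColor(cv2.imread('pics/w3.png'),6);print(w[222:262:2,262:294])
w=cv2.cvtColor(cv2.imread('pics/w1.png'),6);print(w[222:262:2,185:206]);
```

```text
hp 0.0188
0 [286.2986 206.2318]
0.01 [286.3881 203.4079]
0.02 [286.4783 200.5622]
0.03 [286.5692 197.6945]
0.04 [286.6609 194.8046]
[[215 214 215 208 156  77  85  73  41  75  84  84  77  73  92 130 166 173]
 [214 215 216 208 154  80  85  73  43  74  87  85  79  93 128 125 113  87]
 [215 215 214 185 124  81  86  73  43  75  86  84  78 119 180 189 173 134]
 [218 214 177 102  88  81  84  72  44  77  85  85  77  86 123 152 173 195]
 [211 178  99 105 121  81  87  72  50  84  87  84  80  80 100 113 118 114]
 [152 101 109 163 164  79  83  70  48  87  85  83  80  73  72  76  82  87]
 [100 108 171 193 123  87  92  74  48  94  91  88  80  74  70  72  82 120]
 [152 174 201 139  97 109 111  90  62 113 108  95  80  74  80 106 139 188]
 [156 199 167 152 119 106 108  83  59 113 109  98  77  79 112 151 180 220]
 [131 118 115 121 109 107 107  82  61 112 110  99  75  90 124 127 164 219]
 [171 121 133 128 114 107 106  84  65 111 108  98  80 110 119 103 167 217]
 [210 196 194 166 149 113 104  81  66 111 108 101 123 175 162 165 220 216]
 [215 216 218 220 205 153 104  70  64 107 109 138 187 221 220 218 21
[... 4349 characters left out ...]
9  21  16  25  21  24  24  65 105 101 103 102 105 103 102 106
  100 104 102]
 [ 11  25  24  16  24  26  21  24  30  64 104 102 103 102 103 103 102 103
  103 103 101]
 [ 20  22  19  22  23  28  15  21  30  61 104 105 103 102 101 105 104 103
  103 101 104]
 [ 23  20  19  24  23  16  27  17  18  48 104 103 103 104 103 103 103 102
  102 102 102]
 [ 22  23  25  15  13  20  24  17  29  46 104 102 106 102 104 104 105 103
  103 100 103]
 [ 19  21  23  22  13  26  20  20  23  31 103 104 103 104 104 103 103 102
  104 103 103]
 [ 23  16  23  22  23  19  19  19  21  28 100 103 105 103 101 103 101 103
  102 102 102]
 [ 20  17  22  19  17  31  21  17  21  27  84 103 102 105 103 102 101 104
  103 103 102]]
```

The grid has not moved and the gripper shut above it. In both the side view (row 199 against an expected 206) and the wrist view, the fingertips end about 25 mm short of the stated TCP. The missed grasp at z=0.0115 also shows the tips were above 30 mm. So I'll go down to TCP z≈-0.012, which puts the tips at about 13 mm, and never lower than 6 mm.

```bash
python3 -m crank '[[[0,0,20,0,0,0,0.85],[0,0,40,0,0,0,0.85],[0,0,60,0,0,0,0.85],[0,0,80,0,0,0,0.85],[0,0,95,0,0,0,0.85],[0,0,95,0,0,0,0.85],[0,0,95,0,0,0,0.85],[0,0,95,0,0,0,0.85],[0,0,95,0,0,0,0.85],[0,0,110,0,0,0,0.85]]]' 20 && python3 -m crank '[[[0,0,25,0,0,0,0.85],[0,0,45,0,0,0,0.85],[0,0,58,0,0,0,0.85],[0,0,61,0,0,0,0.85],[0,0,61,0,0,0,0],[0,0,61,0,0,0,0],[0,0,61,0,0,0,0],[0,0,61,0,0,0,0],[0,0,61,0,0,0,0],[0,0,61,0,0,0,0]]]' 20
```

```text
t: 5.35
position: [0.4183, 0.3043, 0.0469]
tcp_rot: [[0.025, 1.0, 0.002], [1.0, -0.025, 0.001], [0.001, 0.002, -1.0]]
contact_force: [-0.5, 0.2, 0.2]
grip_width: 0.849
grasp_force: 0.0
t: 6.6
position: [0.4178, 0.3041, -0.0141]
tcp_rot: [[0.025, 1.0, 0.001], [1.0, -0.025, 0.0], [0.0, 0.001, -1.0]]
contact_force: [-1.4, -0.5, 5.4]
grip_width: 0.547
grasp_force: 20.0
```

Gripped: 0.547 corresponds to 51.4 mm, which matches the rim, at 20 N. I'll lift it and carry it to just short of the dicer so the wrist camera sees the recess ahead of the held grid.

```bash
python3 -m crank '[[[0,0,-10,0,0,0,0],[0,0,-50,0,0,0,0],[0,0,-100,0,0,0,0],[-30,5,-140,0,0,0.02,0],[-80,14,-158,0,0,0.04,0],[-130,22,-158,0,0,0.06,0],[-180,31,-158,0,0,0.08,0],[-230,40,-158,0,0,0.1,0],[-280,48,-158,0,0,0.115,0],[-330,57,-158,0,0,0.115,0]]]' 20 && python3 -m crank '[[[-15,3,0,0,0,0,0],[-27,5,0,0,0,0,0],[-27,5,0,0,0,0,0],[-27,5,0,0,0,0,0],[-27,5,0,0,0,0,0],[-27,5,0,0,0,0,0],[-27,5,0,0,0,0,0],[-27,5,0,0,0,0,0],[-27,5,0,0,0,0,0],[-27,5,0,0,0,0,0]]]'
python3 - <<'E'
from h import *
s=ctrl.observe();im=ctrl.camera('wrist')[:,:,::-1];K,T=pose('wrist',s)
np.savez('w4.npz',K=K,T=T,pos=s['position'],R=s['tcp_rot']);cv2.imwrite('pics/w4.png',im)
print(s['position'],s['grasp_force'],s['contact_force'])
E
```

```text
t: 7.85
position: [0.4662, -0.029, 0.144]
tcp_rot: [[0.14, 0.99, 0.001], [0.99, -0.14, -0.0], [0.0, 0.001, -1.0]]
contact_force: [0.8, 0.7, -0.5]
grip_width: 0.555
grasp_force: 20.0
t: 9.1
position: [0.4675, -0.0548, 0.1434]
tcp_rot: [[0.14, 0.99, -0.0], [0.99, -0.14, 0.0], [0.0, -0.0, -1.0]]
contact_force: [0.2, -0.5, -0.5]
grip_width: 0.551
grasp_force: 20.0
[ 0.4675 -0.0548  0.1434] 19.998383224010468 [ 0.1533 -0.5251 -0.4807]
```

View pics/w4.png

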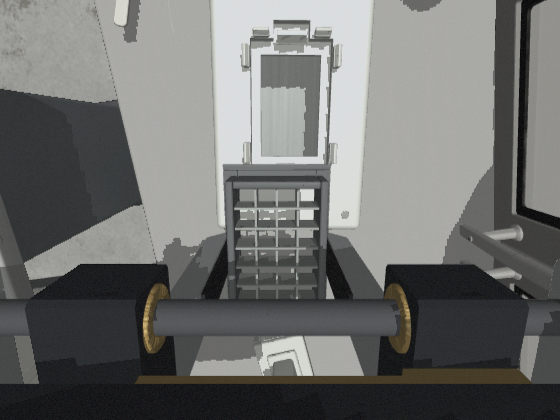

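The held grid's far end is at (276,165). The deck spans x≈218 to 370, with its near edge at row 228. The recess mouth runs from (251,40) to (331,165), with guides at (245,55), (337,55), (248,152) and (333,152).

Run:
```python
from h import *
z=np.load('w4.npz');K,T,pos,R=z['K'],z['T'],z['pos'],z['R']
im=cv2.imread('pics/w4.png');g=cv2.GaussianBlur(cv2.cvtColor(im,6),(3,3),0).astype(float)
gx=np.gradient(g,axis=1);gy=np.gradient(g,axis=0)
L,Rr=[],[]
for r in list(range(8,20,4))+list(range(70,215,6)):
    L.append((205+np.argmax(gx[r,205:235]),r));Rr.append((345+np.argmin(gx[r,345:385]),r))
B=[(c,215+np.argmin(gy[215:240,c])) for c in list(range(224,234,3))+list(range(336,354,3))]
print('L',L[::5],'R',Rr[::5],'B',B)
lo=lambda p,h:R.T@(onplane(p,h,K,T)-pos)   # tool coords
for h in(.074,.078,.082):
    l=np.array([lo(p,h) for p in L]);q=np.array([lo(p,h) for p in Rr]);b=np.array([lo(p,h) for p in B])
    fl=np.polyfit(l[:,0],l[:,1],1);fr=np.polyfit(q[:,0],q[:,1],1)
    print(h,'slopes',fl[0],fr[0],'width',np.polyval(fr,.08)-np.polyval(fl,.08),'midY@x=.08',(np.polyval(fr,.08)+np.polyval(fl,.08))/2,'endX',np.median(b[:,0]),b[:,0].round(4))
print('col290 rows15-60',g[15:60,285].astype(int));print('row100',g[100,240:345].astype(int))
print('col246 35-75',g[35:75,245].astype(int),'col338',g[35:75,338].astype(int));print('col248 135-170',g[135:170,247].astype(int),'c334',g[135:170,334].astype(int))
```

```text
L [(np.int64(211), 8), (np.int64(214), 82), (np.int64(215), 112), (np.int64(216), 142), (np.int64(217), 172), (np.int64(218), 202)] R [(np.int64(372), 8), (np.int64(367), 82), (np.int64(365), 112), (np.int64(363), 142), (np.int64(361), 172), (np.int64(359), 202)] B [(224, np.int64(232)), (227, np.int64(239)), (230, np.int64(230)), (233, np.int64(231)), (336, np.int64(234)), (339, np.int64(235)), (342, np.int64(236)), (345, np.int64(237)), (348, np.int64(239)), (351, np.int64(227))]
0.074 slopes -0.008548560988388028 0.007907322632591519 width 0.12050381217324088 midY@x=.08 0.010428277634322917 endX -0.023292268825493706 [-0.021  -0.0274 -0.0192 -0.0201 -0.0228 -0.0237 -0.0247 -0.0256 -0.0274
 -0.0165]
0.078 slopes -0.008548560988387825 0.007907322632591092 width 0.1187659451110877 midY@x=.08 0.010274605493036732 endX -0.022002594957539232 [-0.0198 -0.0261 -0.018  -0.0189 -0.0216 -0.0225 -0.0234 -0.0243 -0.0261
 -0.0153]
0.082 slopes -0.008548560988387497 0.007907322632590993 width 0.11702807804893454 midY@x=.08 0.010120933351750579 endX -0.020712921089584765 [-0.0185 -0.0247 -0.0167 
[... 646 characters left out ...]
0 220 220 220 220 220 220 220 220 220 220 220]
col246 35-75 [221 221 220 220 220 220 220 212 197 183 178 179 179 179 180 180 180 180
 180 180 180 180 180 180 180 179 180 180 179 169 138 105 107 132 148 156
 178 208 220 220] col338 [220 220 220 220 220 220 220 219 209 188 174 171 172 173 174 174 175 176
 176 174 172 175 180 183 185 187 190 192 194 194 179 149 141 174 209 220
 220 220 220 220]
col248 135-170 [221 220 220 220 220 218 203 179 169 169 169 168 168 168 168 168 168 168
 167 168 168 168 168 168 168 167 160 146 132 121 120 120 118 117 114] c334 [221 221 221 220 220 220 218 203 181 178 185 189 192 194 197 198 198 199
 200 201 201 201 201 201 201 201 201 196 196 211 220 220 220 220 220]
```

Run:
```python
from h import *
z=np.load('w4.npz');K,T,pos,R=z['K'],z['T'],z['pos'],z['R']
lo=lambda p,h:R.T@(onplane(p,h,K,T)-pos)
for c in(245,338): print([round(lo((c,r),h)[0]*1e3,1) for r,h in((42.7,.08),(66,.075),(142,.079),(162,.079))], 'expect c+44,+28,-28,-44')
print('deck end',lo((358,228),.076),lo((219,228),.076))
print('right/left mouth row100',lo((250.5,100),.075),lo((329,100),.075))
im=cv2.imread('pics/w4.png');g=cv2.cvtColor(im,6)
print(g[155:190,277]);print(g[172,218:240],g[172,312:336])
for p in((277,165),): print('grid far',lo(p,pos[2]+.0221),lo(p,pos[2]+.0141))
print('flange sides',lo((224,168),pos[2]+.0221),lo((330,168),pos[2]+.0221))
```

```text
[np.float64(129.2), np.float64(113.7), np.float64(56.1), np.float64(40.1)] expect c+44,+28,-28,-44
[np.float64(129.1), np.float64(113.7), np.float64(56.0), np.float64(40.1)] expect c+44,+28,-28,-44
deck end [-0.0168  0.0697  0.0674] [-0.0168 -0.05    0.0674]
right/left mouth row100 [ 0.0886 -0.0211  0.0684] [0.0886 0.0411 0.0684]
[166 154 220 220 221 221 220 216 181 142 121 118 118 114 114 104 119 120
 118 119 108  56  61  61  62  56  74 111 125 121 118 111 106  88 118]
[206 216 221 220 219 130 118 119 117 121 119 119 120 117 119 119 119 119
 119  84 120 118] [117 119 116 113  79 118 117 118 118 116 113 117 117 119 115 115 114 117
 145 220 220 220 220 221]
grid far [ 0.0467 -0.0001 -0.0221] [ 0.0458 -0.0001 -0.0141]
flange sides [ 0.045  -0.0296 -0.0221] [ 0.045   0.0294 -0.0221]
```

Centre offset is (+85, +10) mm in the tool frame, the yaw is aligned, and the checks agree (guide spacing 88 mm, mouth 62 mm, deck end 102 mm). I'll move over the recess and lower.

```bash
python3 -m crank '[[[25,3,0,0,0,0,0],[55,7,0,0,0,0,0],[80,10,0,0,0,0,0],[84.8,10.1,0,0,0,0,0],[84.8,10.1,0,0,0,0,0],[84.8,10.1,20,0,0,0,0],[84.8,10.1,45,0,0,0,0],[84.8,10.1,60,0,0,0,0],[84.8,10.1,67,0,0,0,0],[84.8,10.1,67,0,0,0,0]]]'
python3 - <<'E'
from h import *
s=ctrl.observe();im=ctrl.camera('wrist')[:,:,::-1];K,T=pose('wrist',s);sd=ctrl.camera('side')[:,:,::-1];sc=ctrl.camera('scene')[:,:,::-1]
cv2.imwrite('pics/w5.png',im);cv2.imwrite('pics/side5.png',sd);cv2.imwrite('pics/scene5.png',sc)
np.savez('w5.npz',K=K,T=T,pos=s['position'],R=s['tcp_rot'])
print(s['position'],s['contact_force'],s['wrist_torque'])
w=cv2.resize(im[60:330,180:390],(420,540),interpolation=2)
c=cv2.resize(sd[160:230,250:330],(380,332),interpolation=2);d=cv2.resize(sc[195:260,285:370],(380,208),interpolation=2)
cv2.imwrite('pics/c5.png',np.hstack([w,np.vstack([c,d])]))
E
```

```text
t: 10.4
position: [0.4894, 0.0275, 0.0766]
tcp_rot: [[0.14, 0.99, -0.0], [0.99, -0.14, -0.0], [-0.0, -0.0, -1.0]]
contact_force: [0.3, 0.3, 0.1]
grip_width: 0.554
grasp_force: 20.0
[0.4894 0.0275 0.0766] [0.3495 0.2646 0.0623] [-0.0729  0.0294  0.034 ]
```

View pics/c5.png

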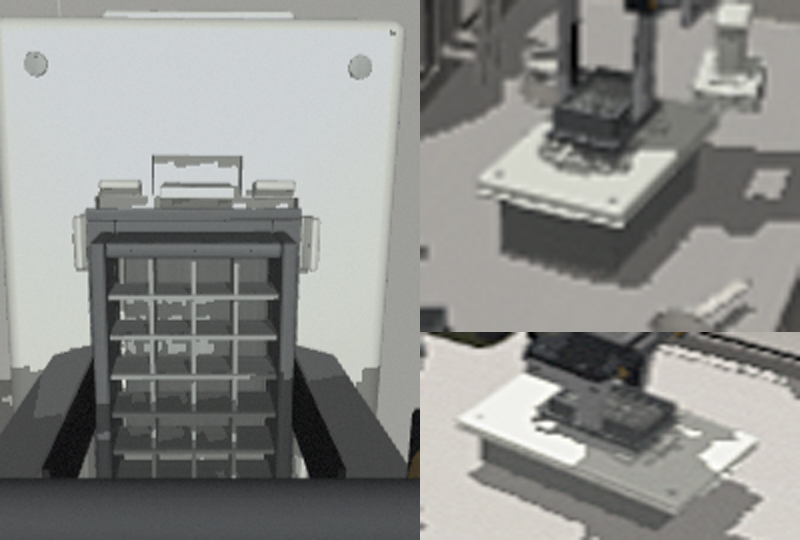

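The grid sits over the recess (flange x 86–300, guides, catch and holes centred at about 197 in the crop), so it is about 1 mm left of centre. I'll check the lengthwise position numerically.

Run:
```python
from h import *
z=np.load('w5.npz');K,T,pos,R=z['K'],z['T'],z['pos'],z['R']
lo=lambda p,h:(R.T@(onplane(p,h,K,T)-pos)*1e3).round(1)
g=cv2.cvtColor(cv2.imread('pics/w5.png'),6)
print(g[155:200,220],g[155:200,336])
for r,h in((168,.08),(195.5,.075)): print(lo((220,r),h),lo((336,r),h))
print('flange end',lo((276,164.5),pos[2]+.0221),'holes',lo((197.5,92.5),.075),lo((360,92.5),.075))
```

```text
[208 208 208 208 208 209 207 207 208 208 207 196 145 139 159 169 166 172
 174 174 175 176 176 176 178 179 181 183 185 188 190 195 197 197 199 200
 201 202 193 140 154 208 208 209 207] [209 208 206 209 207 208 209 207 209 209 207 207 197 149 137 159 177 179
 181 183 185 188 190 193 197 199 200 202 205 209 207 205 205 209 206 207
 205 204 201 193 179 208 207 208 206]
[ 42.9 -35.1  -3.4] [42.9 36.  -3.4]
[ 24.7 -36.6   1.6] [24.7 37.6  1.6]
flange end [ 46.9  -0.7 -22.1] holes [ 87.4 -47.6   1.6] [87.3 49.4  1.6]
```

```bash
python3 -m crank '[[[0,1,0,0,0,0,0],[0,1,0,0,0,0,0],[0,1,1,0,0,0,0],[0,1,2,0,0,0,0],[0,1,3,0,0,0,0],[0,1,4,0,0,0,0],[0,1,5,0,0,0,0],[0,1,6,0,0,0,0],[0,1,7,0,0,0,0],[0,1,7,0,0,0,0]]]' && python3 -m crank '[[[0,0,0.3,0,0,0,0],[0,0,0.6,0,0,0,0],[0,0,0.9,0,0,0,0],[0,0,1.2,0,0,0,0],[0,0,1.5,0,0,0,0],[0,0,1.8,0,0,0,0],[0,0,2.1,0,0,0,0],[0,0,2.4,0,0,0,0],[0,0,2.4,0,0,0,0],[0,0,2.4,0,0,0,0]]]'
```

```text
t: 11.8
position: [0.4903, 0.0276, 0.0694]
tcp_rot: [[0.14, 0.99, -0.0], [0.99, -0.14, -0.0], [-0.0, -0.0, -1.0]]
contact_force: [0.2, -0.6, -0.9]
grip_width: 0.553
grasp_force: 20.0
t: 13.05
position: [0.4904, 0.0276, 0.0671]
tcp_rot: [[0.14, 0.99, 0.0], [0.99, -0.14, -0.0], [-0.0, 0.0, -1.0]]
contact_force: [-0.5, 0.9, -1.2]
grip_width: 0.554
grasp_force: 20.0
```

```bash
python3 -m crank '[[[0,0,0.3,0,0,0,0],[0,0,0.6,0,0,0,0],[0,0,0.9,0,0,0,0],[0,0,1.2,0,0,0,0],[0,0,1.5,0,0,0,0],[0,0,1.8,0,0,0,0],[0,0,2.1,0,0,0,0],[0,0,2.4,0,0,0,0],[0,0,2.4,0,0,0,0],[0,0,2.4,0,0,0,0]]]'
```

```text
t: 14.3
position: [0.4904, 0.0276, 0.0647]
tcp_rot: [[0.14, 0.99, 0.0], [0.99, -0.14, -0.0], [-0.0, 0.0, -1.0]]
contact_force: [0.8, 0.6, -0.1]
grip_width: 0.554
grasp_force: 20.0
```

```bash
python3 -m crank '[[[0,0,0.3,0,0,0,0],[0,0,0.6,0,0,0,0],[0,0,0.9,0,0,0,0],[0,0,1.2,0,0,0,0],[0,0,1.4,0,0,0,0],[0,0,1.6,0,0,0,0],[0,0,1.6,0,0,0,0],[0,0,1.6,0,0,0,0],[0,0,1.6,0,0,0,0],[0,0,1.6,0,0,0,0]]]'
```

```text
t: 15.55
position: [0.4904, 0.0276, 0.063]
tcp_rot: [[0.14, 0.99, 0.0], [0.99, -0.14, 0.0], [0.0, 0.0, -1.0]]
contact_force: [0.2, -0.2, -1.0]
grip_width: 0.551
grasp_force: 20.0
```

```bash
python3 -m crank '[[[0,0,0.3,0,0,0,0],[0,0,0.6,0,0,0,0],[0,0,0.9,0,0,0,0],[0,0,1.2,0,0,0,0],[0,0,1.5,0,0,0,0],[0,0,1.5,0,0,0,0],[0,0,1.5,0,0,0,0],[0,0,1.5,0,0,0,0],[0,0,1.5,0,0,0,0],[0,0,1.5,0,0,0,0]]]'
```

```text
t: 16.8
position: [0.4904, 0.0276, 0.0616]
tcp_rot: [[0.139, 0.99, 0.0], [0.99, -0.139, -0.0], [-0.0, 0.0, -1.0]]
contact_force: [0.7, 0.2, -0.2]
grip_width: 0.551
grasp_force: 20.0
```

```bash
python3 -m crank '[[[0,0,0.3,0,0,0,0],[0,0,0.6,0,0,0,0],[0,0,0.9,0,0,0,0],[0,0,1.2,0,0,0,0],[0,0,1.2,0,0,0,0],[0,0,1.2,0,0,0,0],[0,0,1.2,0,0,0,0],[0,0,1.2,0,0,0,0],[0,0,1.2,0,0,0,0],[0,0,1.2,0,0,0,0]]]'; python3 -c "
from h import *
s=ctrl.observe();print(s['contact_force'],s['wrist_torque'])"
```

```text
t: 18.05
position: [0.4904, 0.0276, 0.0604]
tcp_rot: [[0.14, 0.99, 0.0], [0.99, -0.14, -0.0], [0.0, 0.0, -1.0]]
contact_force: [0.8, 0.7, 1.3]
grip_width: 0.551
grasp_force: 20.0
[0.8154 0.7259 1.3089] [-0.0651 -0.0247 -0.0154]
```

Light contact (about +2 N), with the underside at about 74.5 mm, so it is resting on the catches. I'll release, retreat, and go over to the pusher.

```bash
python3 -m crank '[[[0,0,0,0,0,0,0.62],[0,0,0,0,0,0,0.75],[0,0,0,0,0,0,0.75],[0,0,0,0,0,0,0.75],[0,0,-10,0,0,0,0.75],[0,0,-45,0,0,0,0.75],[0,0,-90,0,0,0,0.75],[-40,0,-100,0,0,0,0.75],[-90,-1,-100,0,0,0,0.75],[-140,-2,-100,0,0,0,0.75]]]'
python3 - <<'E'
from h import *
im=ctrl.camera('scene')[:,:,::-1];cv2.imwrite('pics/scene6.png',im)
E
python3 -m crank '[[[-50,0,0,0,0,0,0.75],[-100,-1,0,0,0,0,0.75],[-145,-1,0,0,0,0,0.75],[-156,-1,0,0,0,0,0.75],[-156,-1,0,0,0,0,0.75],[-156,-1,0,0,0,0,0.75],[-156,-1,0,0,0,0,0.75],[-156,-1,0,0,0,0,0.75],[-156,-1,0,0,0,0,0.75],[-156,-1,0,0,0,0,0.75]]]'
python3 - <<'E'
from h import *
s=ctrl.observe();im=ctrl.camera('wrist')[:,:,::-1];K,T=pose('wrist',s)
cv2.imwrite('pics/w6.png',im);np.savez('w6.npz',K=K,T=T,pos=s['position'],R=s['tcp_rot'])
g=cv2.cvtColor(im,6)
# white pusher: bright blobs
for th in(200,212,225,235):
    n,l,st,c=cv2.connectedComponentsWithStats((g[60:330]>th).astype('uint8'))
    print(th,[(st[i].tolist(),c[i].round(1).tolist()) for i in range(1,n) if 300<st[i][4]<20000])
E
```

```text
t: 19.3
position: [0.4686, -0.1121, 0.1614]
tcp_rot: [[0.139, 0.99, 0.001], [0.99, -0.139, -0.0], [-0.0, 0.001, -1.0]]
contact_force: [1.0, 0.3, 1.3]
grip_width: 0.748
grasp_force: 0.0
t: 20.6
position: [0.4461, -0.265, 0.1604]
tcp_rot: [[0.139, 0.99, 0.0], [0.99, -0.139, -0.0], [-0.0, 0.0, -1.0]]
contact_force: [0.3, -0.7, 0.2]
grip_width: 0.753
grasp_force: 0.0
200 [([401, 21, 44, 42, 707], [418.3, 37.3]), ([410, 37, 43, 38, 542], [435.8, 59.0]), ([245, 85, 69, 82, 1550], [283.0, 115.0]), ([261, 114, 40, 59, 1486], [280.7, 143.0])]
212 [([245, 86, 69, 80, 1422], [283.1, 115.1]), ([262, 116, 37, 55, 1313], [280.5, 142.6])]
225 []
235 []
```

```bash
python3 - <<'E'
from h import *
z=np.load('w6.npz');K,T,pos,R=z['K'],z['T'],z['pos'],z['R']
g=cv2.cvtColor(cv2.imread('pics/w6.png'),6)
m=(g>212).astype('uint8');n,l,st,c=cv2.connectedComponentsWithStats(m)
for i in range(1,n):
    x,y,w,h,a=st[i]
    if a<300 or y<60 or y>250: continue
    ct=cv2.findContours((l==i).astype('uint8'),0,2)[0][0];hh=.079 if x>255 else .018
    P=np.array([R.T@(onplane(p,hh,K,T)-pos) for p in ct[:,0,:]])[:,:2]*1e3
    r=cv2.minAreaRect(P.astype('float32'));print('blob',st[i],'rect tool mm',r);print(cv2.boxPoints(r).round(1).tolist())
    print('poly',cv2.approxPolyDP(P.astype('float32'),3,True)[:,0].round(0).tolist())
E
python3 -c "
import cv2;im=cv2.imread('pics/w6.png');g=cv2.cvtColor(im,6)
for r in range(136,250,4): print(r,' '.join('%3d'%v for v in g[r,236:330:3]))"
```

```text
blob [ 245  146   69   80 1422] rect tool mm ((1.3396110534667969, 3.0692977905273438), (54.73640441894531, 85.89044189453125), 75.57083892822266)
[[-47.099998474121094, -12.699999809265137], [36.099998474121094, -34.099998474121094], [49.70000076293945, 18.899999618530273], [-33.400001525878906, 40.29999923706055]]
poly [[36.0, -33.0], [4.0, -26.0], [27.0, -19.0], [35.0, 11.0], [-36.0, 28.0], [-34.0, 39.0], [49.0, 19.0]]
blob [ 262  176   37   55 1313] rect tool mm ((1.6603469848632812, 3.171215057373047), (23.347604751586914, 47.200897216796875), 75.36711883544922)
[[-24.100000381469727, -2.200000047683716], [21.5, -14.100000381469727], [27.399999618530273, 8.5], [-18.200000762939453, 20.399999618530273]]
poly [[26.0, 8.0], [20.0, -13.0], [-23.0, -2.0], [-18.0, 19.0]]
136 165 163 163 165 165 165 165 164 165 164 164 164 163 162 165 166 165 166 166 164 163 165 166 165 165 164 165 164 165 165 166 164
140 165 165 163 165 165 163 163 165 167 166 166 164 165 164 163 164 166 164 166 166 164 164 166 165 166 165 163 165 164 163 164 164
144 165 163 163 165 164 162 164 163 165 165 165 163 163
[... 2808 characters left out ...]
 143 164 163 165 163 166 166 164 165 165
232 165 164 165 166 165 165 166 165 163  97 135 157 156 201 188 174 169  95 103 154 166 165 164 166 165 165 167 164 163 164 164 163
236 164 167 163 166 164 163 165 164 164 162 175 140 164 165 164 163 166 101 102 102 165 165 165 165 164 164 164 165 162 165 165 165
240 166 165 163 164 164 164 166 166 165 165 165 164 164 163 102  98 100 101 103 101 162 164 164 164 100 101 102 165 163 164 164 164
244 164 162 154 153 165 164 154 155 165 165 155 154 164 101 103 101 101 101 102 101 104 164 153 101 102 103 103 164 164 163 165 165
248 102 103 102 104 102 101 101 101 104 101 102  99 101 101 101 102 100 102 104 102 104 102 101 100 102 103 100 154 164 163 164 164
```

The pusher is at tool (1.5, 3.1) mm, and the cap (in view at (280,203)) and sole rectangles agree. Its long axis is -14.5° in the tool frame. I'll grasp the handle mid-height.

```bash
python3 -m crank '[[[1.5,3.1,25,0,0,-0.13,0.75],[1.5,3.1,50,0,0,-0.25,0.75],[1.5,3.1,75,0,0,-0.25,0.75],[1.5,3.1,105,0,0,-0.25,0.75],[1.5,3.1,135,0,0,-0.25,0.75],[1.5,3.1,154,0,0,-0.25,0.75],[1.5,3.1,156,0,0,-0.25,0.4],[1.5,3.1,156,0,0,-0.25,0.2],[1.5,3.1,156,0,0,-0.25,0.2],[1.5,3.1,156,0,0,-0.25,0.2]]]' 50 && python3 -m crank '[[[0,0,0,0,0,0,0],[0,0,0,0,0,0,0],[0,0,0,0,0,0,0],[0,0,0,0,0,0,0],[0,0,0,0,0,0,0],[0,0,0,0,0,0,0],[0,0,0,0,0,0,0],[0,0,-10,0,0,0,0],[0,0,-60,0,0,0,0],[0,0,-110,0,0,0,0]]]' 50
```

```text
t: 21.9
position: [0.4496, -0.2642, 0.005]
tcp_rot: [[-0.11, 0.994, 0.001], [0.994, 0.11, -0.001], [-0.001, 0.001, -1.0]]
contact_force: [0.5, -0.3, -0.1]
grip_width: 0.359
grasp_force: 0.0
t: 23.15
position: [0.4489, -0.2638, 0.1158]
tcp_rot: [[-0.11, 0.994, -0.001], [0.994, 0.11, 0.001], [0.001, -0.001, -1.0]]
contact_force: [0.2, 0.0, -1.0]
grip_width: 0.314
grasp_force: 50.0
```

Run:
```python
from h import *
s=ctrl.observe();im=ctrl.camera('wrist')[:,:,::-1];K,T=pose('wrist',s);sd=ctrl.camera('side')[:,:,::-1];sc=ctrl.camera('scene')[:,:,::-1]
cv2.imwrite('pics/w7.png',im);cv2.imwrite('pics/side7.png',sd);cv2.imwrite('pics/scene7.png',sc);np.savez('w7.npz',K=K,T=T,pos=s['position'],R=s['tcp_rot'])
print(s['position'],s['grip_width'],s['contact_force'])
r=lambda a,x,y,w,h,W,H:cv2.resize(a[y:y+h,x:x+w],(W,H),interpolation=2)
Ts=pose('scene');Td=pose('side')
for C in(Ts,Td):
    p=np.linalg.inv(C[1])@[*s['position'],1];q=C[0]@p[:3];print(q[:2]/q[2])
left=np.vstack([r(im,180,130,200,150,400,300),r(sd,255,155,80,60,400,300)])
right=np.vstack([r(sc,360,200,100,75,400,300),r(sd,295,115,50,37,400,300)])
cv2.imwrite('pics/c7.png',np.hstack([left,right]))
```

```text
[ 0.4489 -0.2638  0.1158] 0.3139756732871215 [ 0.2382  0.011  -1.0093]
[406.7951 257.3606]
[316.2847 153.5961]
```

View pics/c7.png

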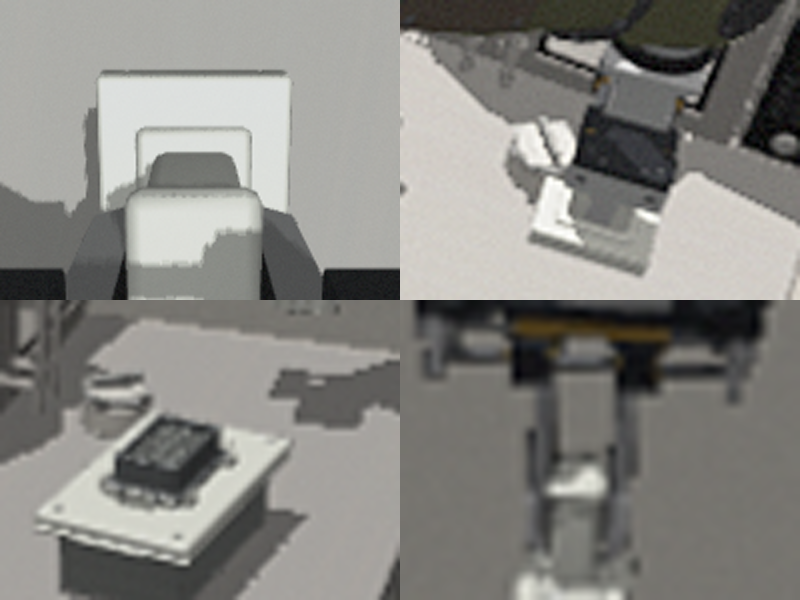

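The view shows the pusher held level and square, the fingers clamping at the cap end of the handle (grip 29.5 mm). The sole is centred at columns 228–325, row 166 (tool x≈0). The dicing grid sits level in the recess mouth. I'll carry the pusher over it.

```bash
python3 -m crank '[[[0,0,-40,0,0,0,0],[40,10,-40,0,0,0.04,0],[85,22,-40,0,0,0.08,0],[130,33,-40,0,0,0.12,0],[175,45,-40,0,0,0.16,0],[220,56,-40,0,0,0.2,0],[260,67,-40,0,0,0.25,0],[285,73,-40,0,0,0.25,0],[285,73,-40,0,0,0.25,0],[285,73,-40,0,0,0.25,0]]]'
python3 - <<'E'
from h import *
s=ctrl.observe();im=ctrl.camera('wrist')[:,:,::-1];K,T=pose('wrist',s);pos,R=s['position'],s['tcp_rot'];cv2.imwrite('pics/w8.png',im)
print(pos,R[:,0],s['grip_width'],R.T@(np.array([.4904,.0276,pos[2]])-pos)*1e3)
g=cv2.cvtColor(im,6).astype(int)
lo=lambda p,h:(R.T@(onplane(p,h,K,T)-pos)*1e3).round(1)
# side guides / holes beyond sole: deck holes near (±48.5, 87)
m=((g[20:160,150:420]<190)&(g[20:160,150:420]>60)).astype('uint8');n,l,st,c=cv2.connectedComponentsWithStats(m)
for i in range(1,n):
    if 25<st[i][4]<1500: print(st[i],c[i]+[150,20],lo(c[i]+[150,20],.075))
E
```

```text
t: 24.55
position: [0.4902, 0.0267, 0.1535]
tcp_rot: [[0.14, 0.99, -0.002], [0.99, -0.14, -0.0], [-0.0, -0.002, -1.0]]
contact_force: [-0.8, -0.1, -1.6]
grip_width: 0.314
grasp_force: 50.0
[0.4902 0.0267 0.1535] [ 0.1396  0.9902 -0.0004] 0.3136681681446464 [ 0.9241  0.1162 -0.0005]
[257  27  13  23 169] [413.3905  57.7278] [121.5 108.7  78.2]
[64 77  9  9 63] [218.5238 101.0952] [ 88.6 -48.1  78.5]
[182  78   9   9  66] [335.8333 102.1818] [87.7 48.3 78.4]
[  82  114   90   26 1187] [276.219  150.6807] [48.3 -0.7 78.4]
```

Aligned: the deck holes sit at ±48.2 mm, and I need only +0.9 mm along. Lowering to just above the rim.

```bash
python3 -m crank '[[[0.9,0,10,0,0,0,0],[0.9,0,20,0,0,0,0],[0.9,0,30,0,0,0,0],[0.9,0,35,0,0,0,0],[0.9,0,38,0,0,0,0],[0.9,0,40,0,0,0,0],[0.9,0,41,0,0,0,0],[0.9,0,42,0,0,0,0],[0.9,0,42,0,0,0,0],[0.9,0,42,0,0,0,0]]]'
```

```text
t: 25.85
position: [0.4908, 0.0282, 0.1124]
tcp_rot: [[0.139, 0.99, 0.0], [0.99, -0.139, -0.0], [0.0, 0.0, -1.0]]
contact_force: [-0.5, -0.0, -2.6]
grip_width: 0.311
grasp_force: 50.0
```

```bash
python3 -m crank '[[[0,0,0.3,0,0,0,0],[0,0,0.6,0,0,0,0],[0,0,0.9,0,0,0,0],[0,0,1.2,0,0,0,0],[0,0,1.5,0,0,0,0],[0,0,1.8,0,0,0,0],[0,0,2.1,0,0,0,0],[0,0,2.4,0,0,0,0],[0,0,2.7,0,0,0,0],[0,0,3,0,0,0,0]]]'
```

```text
t: 27.1
position: [0.4907, 0.0281, 0.1093]
tcp_rot: [[0.14, 0.99, -0.0], [0.99, -0.14, -0.0], [-0.0, -0.0, -1.0]]
contact_force: [-0.7, -0.2, -1.2]
grip_width: 0.313
grasp_force: 50.0
```

```bash
python3 -m crank '[[[0,0,0.2,0,0,0,0],[0,0,0.4,0,0,0,0],[0,0,0.6,0,0,0,0],[0,0,0.8,0,0,0,0],[0,0,1,0,0,0,0],[0,0,1.2,0,0,0,0],[0,0,1.4,0,0,0,0],[0,0,1.6,0,0,0,0],[0,0,1.8,0,0,0,0],[0,0,2,0,0,0,0]]]'
```

```text
t: 28.35
position: [0.4908, 0.0281, 0.1074]
tcp_rot: [[0.14, 0.99, 0.0], [0.99, -0.14, 0.0], [0.0, 0.0, -1.0]]
contact_force: [-0.5, -0.3, 2.3]
grip_width: 0.312
grasp_force: 50.0
```

```bash
python3 -m crank '[[[0,0,0.2,0,0,0,0],[0,0,0.4,0,0,0,0],[0,0,0.6,0,0,0,0],[0,0,0.8,0,0,0,0],[0,0,1,0,0,0,0],[0,0,1.2,0,0,0,0],[0,0,1.4,0,0,0,0],[0,0,1.6,0,0,0,0],[0,0,1.8,0,0,0,0],[0,0,2,0,0,0,0]]]'
```

```text
t: 29.6
position: [0.4909, 0.0281, 0.1055]
tcp_rot: [[0.14, 0.99, 0.0], [0.99, -0.14, -0.0], [0.0, 0.0, -1.0]]
contact_force: [-0.1, 0.3, 5.7]
grip_width: 0.312
grasp_force: 50.0
```

```bash
python3 -m crank '[[[0,0,0.2,0,0,0,0],[0,0,0.4,0,0,0,0],[0,0,0.6,0,0,0,0],[0,0,0.8,0,0,0,0],[0,0,1,0,0,0,0],[0,0,1.2,0,0,0,0],[0,0,1.4,0,0,0,0],[0,0,1.6,0,0,0,0],[0,0,1.8,0,0,0,0],[0,0,2,0,0,0,0]]]'
```

```text
t: 30.85
position: [0.4906, 0.0281, 0.1031]
tcp_rot: [[0.14, 0.99, -0.001], [0.99, -0.14, 0.0], [-0.0, -0.001, -1.0]]
contact_force: [-1.2, 0.3, -0.6]
grip_width: 0.315
grasp_force: 50.0
```

```bash
python3 -m crank '[[[0,0,0.15,0,0,0,0],[0,0,0.3,0,0,0,0],[0,0,0.45,0,0,0,0],[0,0,0.6,0,0,0,0],[0,0,0.75,0,0,0,0],[0,0,0.9,0,0,0,0],[0,0,1.05,0,0,0,0],[0,0,1.2,0,0,0,0],[0,0,1.35,0,0,0,0],[0,0,1.5,0,0,0,0]]]'
```

```text
t: 32.1
position: [0.4908, 0.0281, 0.1018]
tcp_rot: [[0.14, 0.99, 0.0], [0.99, -0.14, -0.0], [-0.0, 0.0, -1.0]]
contact_force: [0.9, -0.3, -2.0]
grip_width: 0.314
grasp_force: 50.0
```

```bash
python3 -m crank '[[[0,0,0.1,0,0,0,0],[0,0,0.2,0,0,0,0],[0,0,0.3,0,0,0,0],[0,0,0.4,0,0,0,0],[0,0,0.5,0,0,0,0],[0,0,0.6,0,0,0,0],[0,0,0.7,0,0,0,0],[0,0,0.8,0,0,0,0],[0,0,0.9,0,0,0,0],[0,0,1,0,0,0,0]]]'
```

```text
t: 33.35
position: [0.4909, 0.0281, 0.1012]
tcp_rot: [[0.14, 0.99, 0.0], [0.99, -0.14, -0.0], [0.0, 0.0, -1.0]]
contact_force: [-1.8, -0.2, 5.2]
grip_width: 0.313
grasp_force: 50.0
```

```bash
python3 -m crank '[[[0,0,0.1,0,0,0,0],[0,0,0.2,0,0,0,0],[0,0,0.3,0,0,0,0],[0,0,0.4,0,0,0,0],[0,0,0.5,0,0,0,0],[0,0,0.6,0,0,0,0],[0,0,0.7,0,0,0,0],[0,0,0.7,0,0,0,0],[0,0,0.7,0,0,0,0],[0,0,0.7,0,0,0,0]]]'
```

```text
t: 34.6
position: [0.4912, 0.0282, 0.1012]
tcp_rot: [[0.139, 0.99, 0.001], [0.99, -0.139, -0.0], [0.0, 0.001, -1.0]]
contact_force: [-3.4, 0.5, 12.4]
grip_width: 0.32
grasp_force: 50.0
```

Hard stop: the TCP held at 101.2 mm while the force rose to about 14 N, after the peak and the fall-off, with 7.1 mm of travel. That means the grid is home. I'll lift off and pause for a check picture on the way back.

```bash
python3 -m crank '[[[0,0,-2,0,0,0,0],[0,0,-10,0,0,0,0],[0,0,-30,0,0,0,0],[0,0,-55,0,0,0,0],[-30,0,-55,0,0,0,0],[-70,0,-55,0,0,0,0],[-110,0,-55,0,0,0,0],[-125,0,-55,0,0,0,0],[-125,0,-55,0,0,0,0],[-125,0,-55,0,0,0,0]]]'
python3 - <<'E'
from h import *
s=ctrl.observe();im=ctrl.camera('wrist')[:,:,::-1];K,T=pose('wrist',s);sd=ctrl.camera('side')[:,:,::-1];cv2.imwrite('pics/w9.png',im);cv2.imwrite('pics/side9.png',sd)
pos,R=s['position'],s['tcp_rot'];print(pos,s['contact_force'],s['grip_width'])
np.savez('w9.npz',K=K,T=T,pos=pos,R=R)
g=cv2.cvtColor(im,6)
for r in range(0,200,8): print(r,' '.join('%3d'%v for v in g[r,228:350:4]))
p=R.T@(np.array([.4904,.0276,.0])-pos);print('grid centre tool',p)
# expected rim top (y +-26) columns for two heights at centre
i=np.linalg.inv(T)
for h in(.094,.097,.1045):
    for dx in(-42,42):
        P=[np.array([.4904,.0276,h])+R@np.array([dx*1e-3,dy,0]) for dy in(-.026,.026)]
        print(h,dx,[ (K@(i@[*q,1])[:3]/(i@[*q,1])[2])[:2].round(1).tolist() for q in P])
E
```

```text
t: 35.85
position: [0.4735, -0.0947, 0.1552]
tcp_rot: [[0.139, 0.99, -0.0], [0.99, -0.139, 0.0], [0.0, -0.0, -1.0]]
contact_force: [-0.3, 0.2, -1.9]
grip_width: 0.315
grasp_force: 50.0
[ 0.4735 -0.0947  0.1552] [-0.2944  0.1654 -1.9046] 0.31452635589406647
0 192 159  95 121 122  46  44  45  47  44  42  43  69  43  42  43 136  44  43  45  81 117  67 151 201 216 217 217 217 216 216
8 189 159  96 119 121  42  42  43  47  46  42  41  88  44  41  44 192  43  44  43  93 110  84 147 196 217 218 217 216 217 217
16 142  86  85  77 119  61  61  63  64  63  60  59 129  63  61  63 128  62  65  61 104 107  86  81 217 217 216 217 216 216 216
24 216 217 125 120 118  50 110 108 108 111 108 109 153 111 107 108 194 110 108  75 105  98 126 217 217 217 216 217 217 216 217
32 216 217 116 120 120  60  61  62  65  59  66  62 132  61  62  61 135  63  63  62 115  90 155 218 217 218 217 217 217 217 217
40 217 217 154 129 119  48 111 106 110 110 108 109 154 108 109 106 172 107 108  51 120  92 188 218 216 216 216 217 217 217 217
48 215 217 153 125 119  57  61  62  62  62  62  61 122  63  64  60 127  64  63  65 
[... 1941 characters left out ...]
 218 217 194 166
176 147 217 216 217 217 218 217 218 217 217 216 217 217 217 216 218 217 217 218 217 218 217 217 218 194 216 217 217 217 187 167
184 113 217 217 218 217 217 217 217 216 217 217 217 216 217 217 217 217 217 217 217 217 216 218 217 190 167 166 165 165 165 166
192 106 216 217 217 217 217 212 212 213 212 212 212 211 211 212 211 211 212 211 217 217 217 216 217 189 167 166 166 166 165 168
grid centre tool [ 0.1235 -0.0002  0.1552]
0.094 -42 [[243.3, 108.8], [310.4, 108.8]]
0.094 42 [[240.6, -13.0], [313.0, -13.1]]
0.097 -42 [[242.9, 108.6], [310.7, 108.5]]
0.097 42 [[240.2, -14.8], [313.5, -14.8]]
0.1045 -42 [[241.9, 107.9], [311.7, 107.9]]
0.1045 42 [[239.0, -19.4], [314.6, -19.4]]
```

At the near end the barb (bright, row 120, cols 264–288) now lies over the flange (grey on both sides). Now I'll return the pusher to its spot.

```bash
python3 -m crank '[[[-45,0,0,0,0,0,0],[-90,0,0,0,0,0,0],[-135,0,0,0,0,0,0],[-170,0,0,0,0,0,0],[-170,0,20,0,0,0,0],[-170,0,55,0,0,0,0],[-170,0,90,0,0,0,0],[-170,0,120,0,0,0,0],[-170,0,138,0,0,0,0],[-170,0,145,0,0,0,0]]]' && python3 -m crank '[[[0,0,0.4,0,0,0,0],[0,0,0.8,0,0,0,0],[0,0,1.2,0,0,0,0],[0,0,1.6,0,0,0,0],[0,0,2,0,0,0,0],[0,0,2.4,0,0,0,0],[0,0,2.8,0,0,0,0],[0,0,3.2,0,0,0,0],[0,0,3.5,0,0,0,0],[0,0,3.5,0,0,0,0]]]'
```

```text
t: 37.2
position: [0.4496, -0.2631, 0.0093]
tcp_rot: [[0.139, 0.99, -0.001], [0.99, -0.139, 0.001], [0.001, -0.001, -1.0]]
contact_force: [0.0, 0.5, -0.4]
grip_width: 0.313
grasp_force: 50.0
t: 38.45
position: [0.4496, -0.264, 0.0066]
tcp_rot: [[0.14, 0.99, -0.0], [0.99, -0.14, 0.0], [0.0, -0.0, -1.0]]
contact_force: [0.5, 0.1, -1.2]
grip_width: 0.312
grasp_force: 50.0
```

```bash
python3 -m crank '[[[0,0,0.3,0,0,0,0],[0,0,0.6,0,0,0,0],[0,0,0.9,0,0,0,0],[0,0,1.2,0,0,0,0],[0,0,1.5,0,0,0,0],[0,0,1.7,0,0,0,0],[0,0,1.7,0,0,0,0],[0,0,1.7,0,0,0,0],[0,0,1.7,0,0,0,0],[0,0,1.7,0,0,0,0]]]'
```

```text
t: 39.7
position: [0.4496, -0.264, 0.005]
tcp_rot: [[0.14, 0.99, 0.0], [0.99, -0.14, -0.0], [-0.0, 0.0, -1.0]]
contact_force: [-0.0, 0.0, -1.5]
grip_width: 0.31
grasp_force: 50.0
```

```bash
python3 -m crank '[[[0,0,0.3,0,0,0,0],[0,0,0.6,0,0,0,0],[0,0,0.9,0,0,0,0],[0,0,1.2,0,0,0,0],[0,0,1.2,0,0,0,0],[0,0,1.2,0,0,0,0],[0,0,1.2,0,0,0,0],[0,0,1.2,0,0,0,0],[0,0,1.2,0,0,0,0],[0,0,1.2,0,0,0,0]]]'
```

```text
t: 40.95
position: [0.45, -0.2643, 0.0048]
tcp_rot: [[0.139, 0.99, 0.001], [0.99, -0.139, -0.001], [-0.001, 0.001, -1.0]]
contact_force: [-2.9, 2.7, 10.8]
grip_width: 0.312
grasp_force: 50.0
```

Down on the table. I'll release, rise, and look once more at the grid's far end.

```bash
python3 -m crank '[[[0,0,-0.8,0,0,0,0],[0,0,-0.8,0,0,0,0.5],[0,0,-0.8,0,0,0,0.6],[0,0,-0.8,0,0,0,0.6],[0,0,-0.8,0,0,0,0.6],[0,0,-10,0,0,0,0.6],[0,0,-50,0,0,0,0.6],[0,0,-100,0,0,0,0.6],[0,0,-150,0,0,0,0.6],[30,0,-160,0,0,0,0.6]]]' && python3 -m crank '[[[50,0,0,0,0,0,0.6],[100,0,0,0,0,0,0.6],[150,0,0,0,0,0,0.6],[190,0,0,0,0,0,0.6],[205,0,0,0,0,0,0.6],[205,0,0,0,0,0,0.6],[205,0,0,0,0,0,0.6],[205,0,0,0,0,0,0.6],[205,0,0,0,0,0,0.6],[205,0,0,0,0,0,0.6]]]'
python3 - <<'E'
from h import *
s=ctrl.observe();im=ctrl.camera('wrist')[:,:,::-1];K,T=pose('wrist',s);sc=ctrl.camera('scene')[:,:,::-1];cv2.imwrite('pics/w10.png',im);cv2.imwrite('pics/scene10.png',sc);cv2.imwrite('pics/side10.png',ctrl.camera('side')[:,:,::-1])
pos,R=s['position'],s['tcp_rot'];g=cv2.cvtColor(im,6);i=np.linalg.inv(T)
def px(dx,dy,h):
    q=i@[*(np.array([.4907,.0282,h])+R@np.array([dx*1e-3,dy*1e-3,0])),1];return (K@q[:3]/q[2])[:2].round(1)
print(pos);
for e in(48,-48): print(e,'flange end',px(e,0,.074),'rim end',px(e/48*42,0,.096))
for c0 in(px(46,0,.076),px(-46,0,.076)):
    x,y=c0.astype(int);print('around',x,y)
    for r in range(y-16,y+17,2): print(r,' '.join('%3d'%v for v in g[r,x-36:x+37:4]))
# pusher in scene: compare to first frame
a=cv2.cvtColor(cv2.imread('pics/scene0.png'),6)[255:300,380:425];b=cv2.cvtColor(sc,6)[255:300,380:425]
for q in(a,b): m=cv2.moments((q>200).astype('uint8'),True);print('pusher',m['m00'],m['m10']/m['m00'],m['m01']/m['m00'])
E
```

```text
t: 42.2
position: [0.4547, -0.2355, 0.1677]
tcp_rot: [[0.141, 0.99, 0.005], [0.99, -0.141, -0.003], [-0.003, 0.005, -1.0]]
contact_force: [0.1, 0.3, -0.7]
grip_width: 0.599
grasp_force: 0.0
t: 43.45
position: [0.4823, -0.0316, 0.1637]
tcp_rot: [[0.14, 0.99, -0.0], [0.99, -0.14, 0.0], [0.0, -0.0, -1.0]]
contact_force: [0.8, 0.0, -0.2]
grip_width: 0.604
grasp_force: 0.0
[ 0.4823 -0.0316  0.1637]
48 flange end [277.   77.5] rim end [277.   81.4]
-48 flange end [277.  190.1] rim end [277.  187.7]
around 277 79
63 215 214 214 215 214 100 100 101 102 101  99  93  91 161 215 215 215 214 214
65 214 213 214 215 215 143 146 145 144 145 145 143 143 184 215 215 214 215 213
67 215 208 209 208 214 166 213 146 146 163 215 144 145 184 214 214 215 215 214
69 194 204 203 202 215 215 215 214 214 215 216 214 214 182 207 189 188 186 215
71 158 171 178 179 214 215 206 206 185 184 180 181 180 184 143 201 200 194 214
73 111 128 127 126 214 214 214 214 214 215 214 215 213 185 112 127 128 108 215
75 141 145 150 153 215 214 197 200 197 198 201 199 199 181  93 131 131 132 215
77 107  82  92  94 167 214 123 102 
[... 1533 characters left out ...]
 102 103 102 104 104 103 103  97 136
192  99  74  77  71  73  75 128 109 109 110 127 109  71  72  72  83 112 107 215
194 196 111 126 103 144 138 171 129 172 171 172 127 117 141 116 106 117 125 213
196 215 188 189 191 215 138 209 189 186 184 193 191 135 198 198 196 196 213 213
198 213 178 179 179 214 213 213 214 214 213 214 214 135 136 177 176 178 215 214
200 213 205 208 207 213 212 140 113 114 114 142 197 135 159 210 210 210 213 214
202 215 149 151 186 216 214 214 158 215 215 213 212 212 212 154 135 142 215 214
204 214 215 214 213 213 207 206 210 210 209 208 209 206 214 214 214 214 214 214
pusher 1586.0 22.197351828499368 21.491172761664565
pusher 1521.0 23.497041420118343 20.930309007232083
```

Run:
```python
from h import *
z=np.load('w4.npz')
s=ctrl.observe()
cur=pose('wrist',s)
ctr=np.array([.4907,.0282])
def prof(f,K,T,R,dys):
    g=cv2.cvtColor(cv2.imread(f),6).astype(float);i=np.linalg.inv(T)
    for dy in dys:
        out=[]
        for y in np.arange(40,64,1.0):   # along +y axis at height .082
            w=np.array([*ctr,.080])+R@np.array([y*1e-3,dy*1e-3,0]);q=i@[*w,1];u=K@q[:3]/q[2]
            out.append(int(cv2.getRectSubPix(g.astype('float32'),(1,1),(float(u[0]),float(u[1])))[0,0]))
        print(f,dy,out)
print('y from centre, mm:',list(range(40,64)))
prof('pics/w4.png',z['K'],z['T'],z['R'],(-7,-3,3,7))
prof('pics/w10.png',*cur,s['tcp_rot'],(-20,-7,-3,3,7,20))
i=np.linalg.inv(cur[1])
g=cv2.cvtColor(cv2.imread('pics/w10.png'),6).astype('float32')
for dy in (-20,-7,-3,3,7,20):
    o=[]
    for y in np.arange(40,64,1.0):
        w=np.array([*ctr,.080])+s['tcp_rot']@np.array([-y*1e-3,dy*1e-3,0]);q=i@[*w,1];u=cur[0]@q[:3]/q[2];o.append(int(cv2.getRectSubPix(g,(1,1),(float(u[0]),float(u[1])))[0,0]))
    print('-y end',dy,o)
```

```text
y from centre, mm: [40, 41, 42, 43, 44, 45, 46, 47, 48, 49, 50, 51, 52, 53, 54, 55, 56, 57, 58, 59, 60, 61, 62, 63]
pics/w4.png -7 [149, 148, 147, 130, 131, 124, 114, 104, 113, 124, 213, 220, 218, 171, 149, 147, 144, 104, 84, 105, 210, 219, 220, 219]
pics/w4.png -3 [149, 148, 148, 127, 130, 122, 124, 123, 109, 116, 213, 219, 215, 217, 161, 147, 144, 103, 82, 105, 211, 219, 220, 220]
pics/w4.png 3 [149, 148, 147, 137, 131, 123, 123, 124, 125, 129, 214, 219, 217, 217, 200, 150, 139, 97, 83, 105, 211, 220, 220, 219]
pics/w4.png 7 [147, 148, 137, 138, 131, 123, 113, 103, 113, 133, 214, 220, 211, 162, 146, 147, 139, 98, 85, 106, 210, 220, 219, 220]
pics/w10.png -20 [120, 106, 101, 119, 121, 128, 125, 88, 96, 125, 131, 126, 151, 198, 201, 194, 212, 214, 214, 214, 214, 214, 214, 213]
pics/w10.png -7 [123, 101, 90, 97, 138, 122, 114, 102, 99, 155, 213, 214, 210, 210, 210, 156, 144, 144, 130, 88, 160, 209, 214, 214]
pics/w10.png -3 [119, 97, 76, 84, 134, 123, 118, 121, 105, 152, 212, 214, 200, 201, 211, 171, 146, 143, 131, 87, 160, 209, 214, 214]
pics/w10.png 3 [120, 96, 93, 100, 126, 120, 11
[... 399 characters left out ...]
 68, 75, 95, 135, 189, 175, 176, 187, 188, 146, 145, 192, 214, 214, 214, 214]
-y end -7 [65, 60, 57, 70, 108, 117, 106, 98, 101, 109, 123, 165, 187, 213, 211, 178, 120, 146, 186, 211, 187, 126, 138, 209]
-y end -3 [61, 59, 57, 70, 107, 118, 107, 95, 98, 119, 159, 172, 185, 214, 211, 178, 127, 181, 214, 211, 187, 126, 138, 208]
-y end 3 [61, 56, 57, 70, 105, 119, 108, 97, 108, 154, 171, 174, 192, 214, 212, 185, 164, 213, 213, 210, 182, 122, 122, 190]
-y end 7 [49, 56, 56, 67, 105, 119, 108, 98, 101, 114, 128, 166, 189, 214, 213, 203, 191, 202, 208, 210, 182, 124, 130, 189]
-y end 20 [53, 53, 55, 63, 94, 122, 112, 92, 74, 75, 94, 131, 191, 174, 178, 193, 200, 171, 176, 206, 214, 215, 214, 213]
```

Both catches are upright with their barbs showing over the flange: the +y profile matches the free upright catch seen earlier. The pusher stands as before and the gripper is clear, so I'm handing in.

```bash
python3 -c "
from plant import ctrl
print(ctrl.sign_off())"
```

```text
the job is handed in; nothing more can be done
None
```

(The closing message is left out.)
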